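# Pack the fingerprint call-out caddy

### The arm

A 6-joint arm with a two-finger parallel gripper is mounted at the origin on the work surface. World frame = base frame: x ahead of the robot, y to its left, z up, the work surface at z = 0. Lengths are in mm, angles in rad, forces in N, time in s.
With the tool pointing down it reaches from about 275 to 825 mm from the base axis. Payload 4.9 kg.
Tool frame: the origin (TCP) lies at the very end of the fingers, on their centre line; the grasp point (between the pads) lies 19 mm behind it; z points along the fingers, y is the direction in which the jaws open and shut (so a half turn about z gives the same grasp; the last joint's range is limited). The gripper opens to 85 mm and grips with 20 to 120 N. Pads are 22 mm wide; open, the fingers measure 114 mm over their backs; the gripper's body (76 mm by 85 mm) begins 54 mm behind the grasp point. The pads swing forward as they close: fully open they stand 13 mm farther back than shut.
Start: joints at [-1.397, 0.326, -0.193, 1.052, 0, 1.437], TCP at [166.641, -524.165, 231.281] pointing down, gripper open.
Joint ranges: [-2.65, 2.65], [-0.97, 1.79], [-1.3, 1.35], [-1.93, 2.1], [-1.47, 1.37], [-3.14, 3.14]. Speed limits (rad/s): [2.57, 2.57, 3.14, 3.14, 3.14, 3.14].

### API

Orientations are given as [roll, pitch, yaw] about the fixed x, y, z axes, in that order (R = Rz(yaw) Ry(pitch) Rx(roll)).
In Python, from bench import bot, solve_ik, imaging gives the robot as it stands. Calls block until the motion is done:
- bot.move_ptp(position, orientation): joint-space move of the TCP to a pose.
- bot.movel(position, rot=None, max_speed=150, threshold=None): straight line of the TCP; rot=None keeps the orientation; max_speed is the mean speed in mm/s. With threshold (N) it stops when the force on the tool has changed by that much, and returns True; else False.
- bot.move_j(angles): joint-space move.
- bot.grip(opening, effort=None): opening from 0.0 (shut) to 1.0 (fully open); effort is the grip in N (None keeps the last); returns when the fingers have stopped.
- bot.dwell(seconds).
- solve_ik(position, orientation): joint angles nearest the present ones, or None.
- bot.get_state(): the state.
- imaging.capture(name): name is "scene" or "top" or "wrist"; returns the picture (384x512x3 uint8, blue, green, red); there is no depth.
- imaging.camera_model(name): a dict with "K" (3x3 intrinsics, pixels), "position" and "rotation" of the camera in the world. Camera axes: x right, y up, looking along -z (the intrinsics and any distortion apply to the point x, -y, -z); pixel columns grow to the right and rows downward; lengths in mm; the calibration is good to about 2 mm. A picture is of the moment at which its call begins: read the wrist's pose just before it. camera_model takes no time and is no camera call; for the wrist camera it gives the pose at the moment of the call.
A pose or a line that the arm cannot do raises bot.IKError and nothing moves.
- bot.sign_off(): hands the job in, once; it reports no verdict.
The state is a dict: "t": time; "qpos": joint angles; "joint_velocities": joint speeds; "effort": joint torques, N m; "tcp_pos": TCP position; "orientation": TCP orientation; "contact_force": force on the tool from outside, world axes, zero at the start; "wrist_torque": the same for the moment, N m; "opening": opening from 0.0 (shut) to 1.0 (fully open).
Only numpy, scipy, OpenCV 4.12 (cv2) and the standard library are available. Lean on these libraries where they do the work, as an engineer would, in place of code of your own. Each camera call takes 0.05 s, during which the arm holds its last target.

### The job

Pack the grey three-bay caddy for a call-out: lay the black ink pad flat, lid up, in the blue bay, stand the orange-lidded powder jar in the yellow bay, and lift the white cup straight off the blue one it is nested in and stand it in the green bay. Only once the white cup stands there, stand the torch upright in it, lens up. Leave the red pad, the white-lidded jar and the blue cup standing where they are, and leave everything packed released and at rest.

Things in the scene. Friction and masses are not known exactly. Their poses are not given: they have to be found in the camera images.
- pad_black: The fingerprint ink pad: a closed flat case, all black with a grey panel on top, 70 (x) x 44 (y) x 26 (z) mm, about 90 g; origin at the centre of its underside, z up. To be packed.
- pad_red: Look-alike, not to be packed: an office stamp pad of the same size and shape (70 x 44 x 26 mm) with a red lid and a white panel; origin at the centre of its underside, z up.
- jar_orange: The powder jar: a closed black upright cylinder with a white paper band and an orange lid, 44 mm diameter, 50 mm high, about 100 g; origin at the centre of its underside, z up. To be packed.
- jar_white: Look-alike, not to be packed: a jar of the same size (44 mm diameter, 50 mm high) and black body, with a white lid; origin at the centre of its underside, z up.
- white_cup: White open cup, the upper of two nested cups, about 60 g. 52 mm high; outside 52 mm wide up to 20 mm, 62 mm above that; inside 46 mm at the bottom, 52 mm at the mouth; floor 4 mm thick. Origin: centre of underside, z up. At the start it sits loosely in the blue cup, its underside on that cup's inner floor 20 mm above the table, its 62 mm part beginning 40 mm up, just over the blue rim. To be packed.
- lower_cup: The blue cup underneath, not to be packed: an upright round pot with a thick wall, 72 mm in diameter at the rim (seen from above as a blue ring round the white cup), 38 mm high, inside about 57 mm wide at the rim with its floor 20 mm above the table, about 250 g; origin at the centre of its underside, z up.
- torch: A small inspection torch standing upright: cylinder of 24 mm diameter and 76 mm height, dark steel below, aluminium above, violet lens on top, about 90 g; origin at the centre of its underside, z up. It goes into the white cup, lens up, and then stands about 28 mm proud of the cup's rim.
- bay_blue: The blue bay: square floor liner, 106 x 106 x 2 mm, in one bay of the grey caddy; origin at the centre of its underside, 4 mm above the table; x, y along the bay's sides, z up. The fixed caddy has three equal bays in a row along y, 115 mm apart, each 110 x 110 mm inside; walls 5 mm thick, tops 22 mm above the table. The bays' order varies. Place for the black ink pad.
- bay_yellow: The yellow bay: square floor liner, 106 x 106 x 2 mm, in one bay of the grey caddy; origin at the centre of its underside, 4 mm above the table; x, y along the bay's sides, z up. Same bay size and walls as the blue one. The bays' order varies. Place for the orange-lidded jar.
- bay_green: The green bay: square floor liner, 106 x 106 x 2 mm, in one bay of the grey caddy; origin at the centre of its underside, 4 mm above the table; x, y along the bay's sides, z up. Same bay size and walls as the blue one. The bays' order varies. Place for the white cup.
Mind the look-alikes: they are no part of the job. Leave any pink look-alike of the white_cup alone. What is shaped like the jar_orange but purple is not meant.

How it is judged:
By the outcome, as a careful person would: the job done as asked, in the order asked, and still so for the second after the job is handed in, with the robot touching nothing.
It also fails if it takes over 134 s, if anything falls off the work surface, if the arm or the gripper's body presses on something with over 40 N, if the wrist force passes 120 N, or if a joint passes its speed limit or range.

## Working session

There is one attempt and no reset: what is moved stays moved. The work goes in short steps, each a Python script; the robot and the scene stay as the last script left them, time stands still between calls to the robot, and variables do not carry over. Pictures are saved under pics/ and viewed, and the job is handed in when it is done.

```bash
ls; mkdir -p pics
python3 - <<'E'
from bench import bot, solve_ik, imaging
import cv2
s=bot.get_state(); print(s['t'],s['tcp_pos'],s['orientation'],s['opening'])
for n in ('scene','top','wrist'):
    m=imaging.camera_model(n); print(n,m)
    cv2.imwrite(f'pics/{n}0.png',imaging.capture(n))
E
```

```text
pics
0.0 [ 166.54090106 -523.57740251  230.50132109] [-3.13989220e+00 -2.71136231e-04  3.07773376e-01] 0.9988218129647153
scene {'K': array([[349.12919432,   0.        , 253.66429402],
       [  0.        , 349.12919432, 187.33621626],
       [  0.        ,   0.        ,   1.        ]]), 'position': array([1040.77647996,  -46.47839889,  662.07423359]), 'rotation': array([ 0.71060449, -0.01911106,  1.51839538])}
top {'K': array([[389.10134424,   0.        , 252.37876799],
       [  0.        , 389.10134424, 188.67797567],
       [  0.        ,   0.        ,   1.        ]]), 'position': array([340.03364275, -18.75090495, 887.52267849]), 'rotation': array([ 2.12853769e-01, -2.35154044e-04, -1.45710291e+00])}
wrist {'K': array([[273.85583504,   0.        , 257.4459225 ],
       [  0.        , 273.85583504, 191.84372289],
       [  0.        ,   0.        ,   1.        ]]), 'position': array([ 233.10782087, -503.92338896,  373.1700113 ]), 'rotation': array([-0.28107966,  0.00213978, -1.26253211])}
```

View pics/scene0.png

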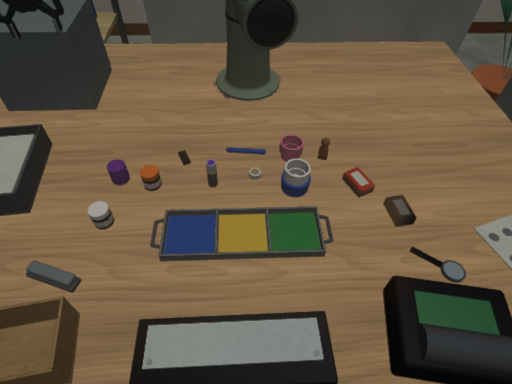

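View pics/top0.png

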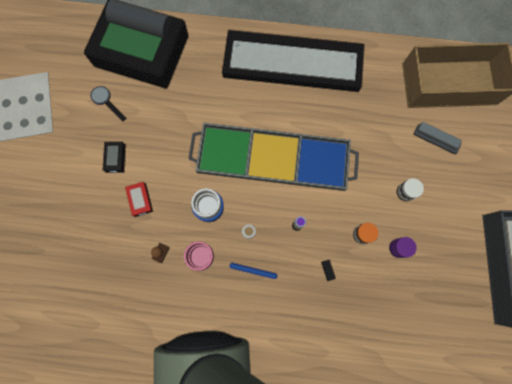

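View pics/wrist0.png

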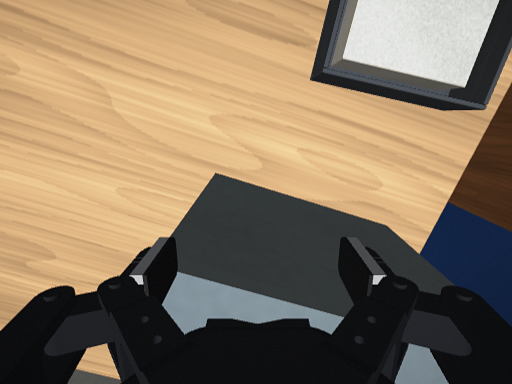

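The top view shows the green, yellow and blue bays at (225,151), (274,156) and (323,162). The black pad is at (114,157), the red pad at (139,199) and the nested cups at (207,204). The torch is at (300,223), the orange jar at (367,233), the white jar at (411,189) and the purple one at (404,247). The pink cup is at (200,256).

```bash
cat > h.py <<'E'
import numpy as np, cv2
from scipy.spatial.transform import Rotation as Ro
def ray(m,uv):
    uv=np.atleast_2d(np.float64(uv)); K=m['K']
    d=np.c_[(uv[:,0]-K[0,2])/K[0,0], -(uv[:,1]-K[1,2])/K[1,1], -np.ones(len(uv))]
    R=Ro.from_euler('xyz',m['rotation']).as_matrix()
    return np.array(m['position']), d@R.T
def toz(m,uv,z):
    o,d=ray(m,uv); return (o+d*((z-o[2])/d[:,2])[:,None])[:,:2]
def tri(m1,p1,m2,p2):
    o1,d1=ray(m1,p1);o2,d2=ray(m2,p2);d1=d1[0];d2=d2[0]
    A=np.c_[d1,-d2]; s=np.linalg.lstsq(A,o2-o1,rcond=None)[0]
    a=o1+s[0]*d1;b=o2+s[1]*d2; return (a+b)/2,np.linalg.norm(a-b)
def proj(m,P):
    R=Ro.from_euler('xyz',m['rotation']).as_matrix()
    q=(np.atleast_2d(P)-m['position'])@R; K=m['K']
    return np.c_[K[0,2]+K[0,0]*q[:,0]/-q[:,2],K[1,2]-K[1,1]*q[:,1]/-q[:,2]]
def blobs(im,lo,hi,amin=20,roi=None):
    k=cv2.inRange(cv2.cvtColor(im,cv2.COLOR_BGR2HSV),np.array(lo),np.array(hi))
    if roi is not None:
        z=np.zeros_like(k);x0,y0,x1,y1=roi;z[y0:y1,x0:x1]=255;k&=z
    cs,_=cv2.findContours(k,cv2.RETR_EXTERNAL,cv2.CHAIN_APPROX_NONE)
    out=[]
    for c in cs:
        mm=cv2.moments(c)
        if mm['m00']>=amin: out.append((mm['m00'],mm['m10']/mm['m00'],mm['m01']/mm['m00'],c))
    return sorted(out,key=lambda t:-t[0])
E
python3 - <<'E'
from bench import imaging
from h import *
T=imaging.camera_model('top');im=cv2.imread('pics/top0.png');S=imaging.camera_model('scene');is_=cv2.imread('pics/scene0.png')
print('base',proj(T,[0,0,0]),proj(S,[0,0,0]))
for n,lo,hi,z,a in [('green',(50,80,40),(75,255,255),6,800),('yellow',(20,120,80),(32,255,255),6,1200),('blue',(108,120,60),(125,255,255),6,600),
  ('orange',(5,170,120),(14,255,255),50,60),('violet',(125,80,80),(140,255,255),76,15),('red',(0,150,80),(4,255,255),26,60)]:
    for cam,i,m in (('top',im,T),('scene',is_,S)):
        for A,u,v,c in blobs(i,lo,hi,a)[:3]:
            b=cv2.minAreaRect(c)
            w=toz(m,cv2.boxPoints(b),z); 
            print(n,cam,int(A),round(u,1),round(v,1),toz(m,(u,v),z)[0].round(1), 'box',w.mean(0).round(1),'sides',np.linalg.norm(w[1]-w[0]).round(),np.linalg.norm(w[2]-w[1]).round(),'ang',np.degrees(np.arctan2(*(w[1]-w[0])[::-1])).round(1))
big=cv2.resize(im[120:290,80:440],None,fx=2.2,fy=2.2,interpolation=cv2.INTER_CUBIC);cv2.imwrite('pics/topz.png',big)
big=cv2.resize(is_[120:290,80:440],None,fx=2.2,fy=2.2,interpolation=cv2.INTER_CUBIC);cv2.imwrite('pics/scz.png',big)
E
```

```text
base [[224.33293362 440.54684253]] [[247.53136986  81.5331102 ]]
green top 1815 224.8 150.7 [613.4  77.9] box [614.4  78.5] sides 105.0 109.0 ang 1.3
green top 1365 130.4 41.6 [871.6 351.7] box [872.  352.1] sides 72.0 152.0 ang -3.7
green scene 2441 455.4 312.1 [806.6 365.9] box [805.7 367.7] sides 69.0 171.0 ang 153.2
green scene 1666 293.3 231.5 [611.1  77.6] box [607.9  80.6] sides 118.0 101.0 ang 90.0
yellow top 1835 273.2 156.4 [612.3 -37.3] box [613.1 -37.3] sides 105.0 108.0 ang 0.1
yellow scene 1715 242.0 232.7 [609.9 -37.3] box [606.8 -36.9] sides 114.0 101.0 ang 89.6
blue top 1829 321.8 162.3 [ 611.1 -152.4] box [ 611.8 -152.9] sides 104.0 108.0 ang -1.3
blue scene 1689 190.1 234.2 [ 609.2 -152.2] box [ 606.4 -154.7] sides 115.0 100.0 ang 87.8
orange top 275 367.4 232.3 [ 452.7 -255.1] box [ 453.4 -255.2] sides 41.0 39.0 ang -83.5
orange scene 160 148.6 171.0 [ 454.7 -255.8] box [ 454.5 -256. ] sides 41.0 40.0 ang 88.1
violet top 266 405.1 246.8 [ 428.  -326.6] box [ 427.7 -326.5] sides 37.0 37.0 ang -83.5
violet top 43 300.4 221.3 [ 456.2 -107. ] box [ 456.3 -106.6] sides 15.0 16.0 ang -39.0
violet scene 22 210.4 162.1 [ 455.6 -106.6] box [ 455.3 -106.4] sides 17.0 13.0 ang 88.1
red top 533 137.8 198.4 [473.5 256. ] box [473.5 256. ] sides 43.0 71.0 ang -68.9
red scene 94 357.0 180.1 [480.3 250.4] box [475.9 256. ] sides 43.0 77.0 ang 135.2
```

View pics/topz.png

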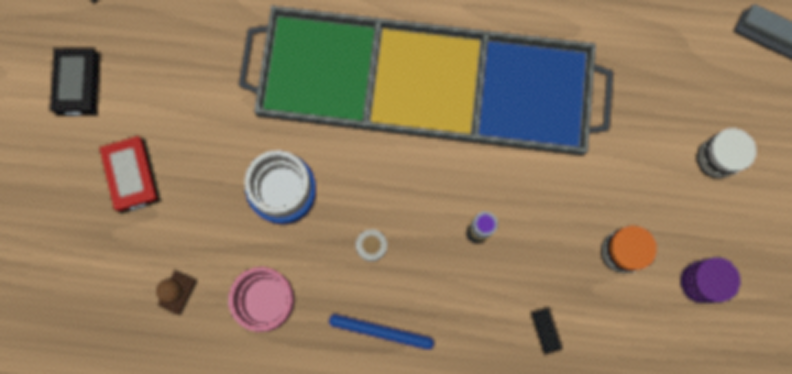

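View pics/scz.png

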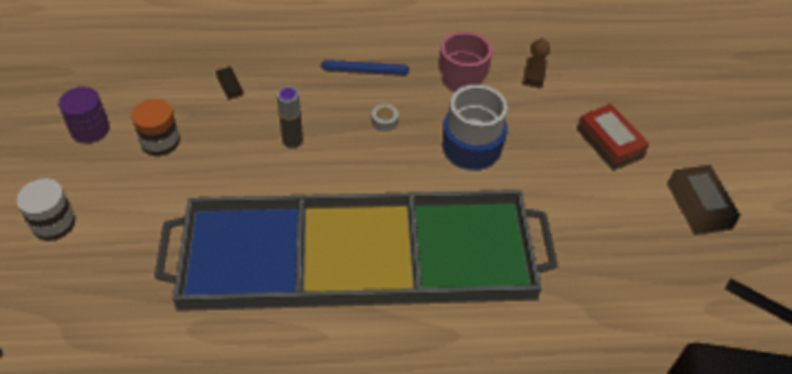

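The two fixed cameras agree to about 2 mm. Next I measure the black pad and the cup rim, and check where the open finger tips sit relative to the TCP.

Run:
```python
from bench import imaging,bot
from h import *
T=imaging.camera_model('top');im=cv2.imread('pics/top0.png');S=imaging.camera_model('scene');is_=cv2.imread('pics/scene0.png')
hsv=cv2.cvtColor(im,cv2.COLOR_BGR2HSV)
print('pad hsv',hsv[157,108],hsv[157,114],hsv[170,114],'cup',hsv[204,207],hsv[192,200],hsv[215,205])
# black pad: dark outline
for A,u,v,c in blobs(im,(0,0,0),(180,255,62),100,(95,135,135,180)):
    b=cv2.minAreaRect(c)
    for z in (0,13,26):
        w=toz(T,cv2.boxPoints(b),z);print('pad',int(A),z,w.mean(0).round(1),np.linalg.norm(w[1]-w[0]).round(1),np.linalg.norm(w[2]-w[1]).round(1),np.degrees(np.arctan2(*(w[1]-w[0])[::-1])).round(1))
for A,u,v,c in blobs(im,(0,0,63),(180,70,140),40,(100,140,130,175)):
    b=cv2.minAreaRect(c);w=toz(T,cv2.boxPoints(b),26);print('panel',int(A),w.mean(0).round(1),np.linalg.norm(w[1]-w[0]).round(1),np.linalg.norm(w[2]-w[1]).round(1),np.degrees(np.arctan2(*(w[1]-w[0])[::-1])).round(1))
for cam,i,m,roi in (('top',im,T,(185,180,230,225)),('scene',is_,S,(275,150,320,200))):
  for A,u,v,c in blobs(i,(0,0,105),(180,60,255),100,roi):
    h=cv2.convexHull(c)[:,0]; w=toz(m,h,72); (cx,cy),r=cv2.minEnclosingCircle(np.float32(w)); print('cup',cam,int(A),w.mean(0).round(1),(round(cx,1),round(cy,1)),round(r,1))
# fingers
s=bot.get_state();W=imaging.camera_model('wrist');R=Ro.from_euler('xyz',s['orientation']).as_matrix()
for z in (0,-7,-13):
  P=[s['tcp_pos']+R@np.array([x,y,z]) for y in(-42.5,42.5) for x in(-11,11)]
  print(z,proj(W,P).round(0).tolist())
```

```text
pad hsv [ 60  10 106] [ 53  10 106] [102  18  72] cup [ 95   8 200] [ 30   7 115] [ 60   5 192]
pad 547 0 [571.2 339.6] 50.3 72.0 -83.5
pad 547 13 [567.8 334.3] 49.6 70.9 -83.5
pad 547 26 [564.4 329.1] 48.8 69.8 -83.5
panel 197 [567.3 334.3] 25.5 48.3 -83.5
cup top 657 [476.6  98.1] (471.3, 94.5) 35.8
cup scene 366 [475.4  95.5] (475.4, 97.3) 31.6
0 [[182.0, 257.0], [180.0, 221.0], [329.0, 257.0], [331.0, 222.0]]
-7 [[179.0, 263.0], [176.0, 226.0], [332.0, 263.0], [335.0, 226.0]]
-13 [[176.0, 269.0], [173.0, 231.0], [335.0, 269.0], [338.0, 231.0]]
```

```bash
cat >> h.py <<'E'
from bench import bot, solve_ik, imaging
PI=np.pi
def dn(yaw): return [PI,0,yaw]
def pick_yaw(pos,yaw):
    """choose the half-turn with smaller |j6|"""
    best=None
    for y in (yaw,yaw+PI,yaw-PI):
        y=(y+PI)%(2*PI)-PI
        q=solve_ik(pos,dn(y))
        if q is not None and (best is None or abs(q[5])<best[0]): best=(abs(q[5]),y,q)
    return best
def st(): 
    s=bot.get_state(); print('t',round(s['t'],2),'tcp',np.round(s['tcp_pos'],1),'op',round(s['opening'],3),'F',np.round(s['contact_force'],1)); return s
def shot(cam,name):
    m=imaging.camera_model(cam); i=imaging.capture(cam); cv2.imwrite('pics/'+name+'.png',i); return m,i
E
python3 - <<'E'
from h import *
for n,p,y in [('pad',[567,334,160],.113),('cup',[475,96,160],0),('jar',[453,-255,160],0),('torch',[456,-107,160],0),('blue',[610,-152,100],0),('green',[612,78,100],0)]:
    for yy in (y,y+PI/2,y-PI/2,y-PI):
        q=solve_ik(p,dn(yy)); print(n,round(yy,2),None if q is None else np.round(q,2))
E
```

```text
pad 0.11 [ 0.42  0.58  0.01  1.01  0.   -2.83]
pad 1.68 [0.42 0.58 0.01 1.01 0.   1.88]
pad -1.46 [ 0.42  0.58  0.01  1.01  0.   -1.26]
pad -3.03 [0.42 0.58 0.01 1.01 0.   0.31]
cup 0 [ 0.05  0.27 -0.47  0.83  0.   -3.09]
cup 1.57 [ 0.05  0.27 -0.47  0.83  0.    1.62]
cup -1.57 [ 0.05  0.27 -0.47  0.83  0.   -1.52]
cup -3.14 [ 0.05  0.27 -0.47  0.83  0.    0.05]
jar 0 [-0.65  0.33 -0.38  0.86  0.    2.49]
jar 1.57 [-0.65  0.33 -0.38  0.86  0.    0.92]
jar -1.57 [-0.65  0.33 -0.38  0.86  0.   -2.23]
jar -3.14 [-0.65  0.33 -0.38  0.86  0.   -0.65]
torch 0 [-0.39  0.24 -0.51  0.82  0.    2.75]
torch 1.57 [-0.39  0.24 -0.51  0.82  0.    1.18]
torch -1.57 [-0.39  0.24 -0.51  0.82  0.   -1.96]
torch -3.14 [-0.39  0.24 -0.51  0.82  0.   -0.39]
blue 0 [-0.36  0.58 -0.15  0.84  0.    2.78]
blue 1.57 [-0.36  0.58 -0.15  0.84  0.    1.21]
blue -1.57 [-0.36  0.58 -0.15  0.84  0.   -1.93]
blue -3.14 [-0.36  0.58 -0.15  0.84  0.   -0.36]
green 0 [ 0.01  0.56 -0.18  0.83  0.   -3.13]
green 1.57 [ 0.01  0.56 -0.18  0.83  0.    1.58]
green -1.57 [ 0.01  0.56 -0.18  0.83  0.   -1.56]
green -3.14 [ 0.01  0.56 -0.18  0.83  0.    0.01]
```

Run:
```python
from h import *
b=pick_yaw([453.5,-255.5,200],1.24); print(b)
bot.move_ptp([453.5,-255.5,230],dn(b[1])); st()
m,i=shot('wrist','w_jar')
for A,u,v,c in blobs(i,(5,170,120),(14,255,255),100)[:2]:
    w=toz(m,c[:,0],50);(cx,cy),r=cv2.minEnclosingCircle(np.float32(w));print('jar',int(A),u,v,toz(m,(u,v),50),cx,cy,r)
```

```text
(np.float64(1.2466508174302113), 1.2400000000000002, array([-0.65494184,  0.29594384, -0.31943725,  0.95541523,  0.        ,
        1.24665082]))
t 1.61 tcp [ 453.2 -256.4  230. ] op 1.004 F [-0.3 -0.6 -0.4]
jar 946 257.5169133192389 173.10887949260044 [[ 452.84878397 -257.07022168]] 452.7628479003906 -257.5672912597656 21.764385223388672
```

View pics/w_jar.png

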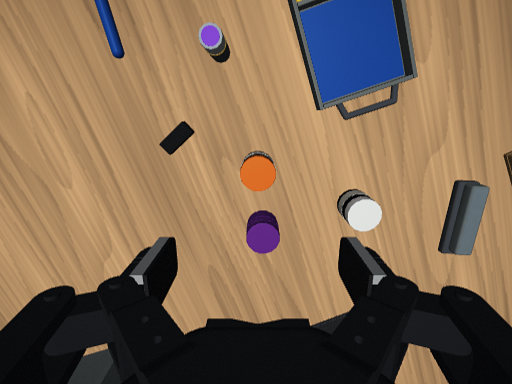

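The wrist view puts the orange lid at (258,173), between the finger tips and clear of the purple jar at (263,235) and the white one at (362,213). The jar is at about (453,-257). I'll grasp it now.

Run:
```python
from h import *
bot.movel([453,-256.8,60],max_speed=200)
print(bot.movel([453,-256.8,14],max_speed=80,threshold=15)); st()
bot.grip(0.0,40); st()
shot('wrist','w_jarg')
bot.movel([453,-256.8,110],max_speed=150); st()
bot.dwell(.2);shot('wrist','w_jarl');st()
```

```text
False
t 3.38 tcp [ 453.2 -256.9   14.2] op 1.001 F [ 0.4  0.4 -0.1]
t 3.85 tcp [ 453.3 -257.    14.6] op 0.508 F [-1.4  0.7  5.6]
t 4.69 tcp [ 452.5 -256.4  109.2] op 0.503 F [-0.5  0.3 -1.2]
t 4.94 tcp [ 452.5 -256.4  109.1] op 0.501 F [ 0.3  0.2 -2. ]
```

View pics/w_jarl.png

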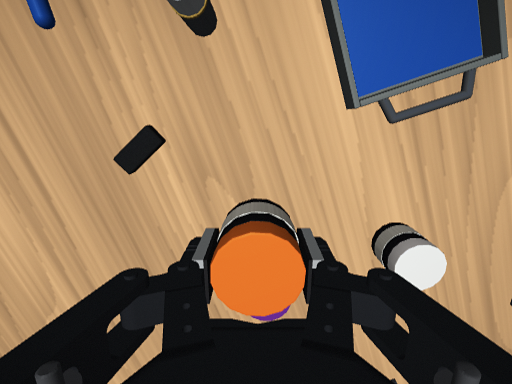

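The jar is held upright between the pads, with its lid at (258,268). I'll place it in the yellow bay.

Run:
```python
from h import *
s=st(); 
b=pick_yaw([611,-37.3,110],1.24); print(b[1],b[0])
bot.move_ptp([611,-37.3,110],dn(b[1]))
bot.movel([611,-37.3,32],max_speed=120); st()
print(bot.movel([611,-37.3,18.5],max_speed=25,threshold=6)); st()
bot.grip(0.72); st()
bot.movel([611,-37.3,120],max_speed=150)
st(); shot('wrist','w_jarp')
b=pick_yaw([567,334,200],.113)
bot.move_ptp([567,334,200],dn(b[1]));st(); shot('wrist','w_pad'); shot('top','t1')
```

```text
t 4.94 tcp [ 452.5 -256.4  109.1] op 0.501 F [ 0.3  0.2 -2. ]
-1.9015926535897931 1.4214978164213306
t 8.02 tcp [611.5 -37.5  32.6] op 0.507 F [ 1.  -0.1 -0.7]
True
t 8.5 tcp [611.2 -37.3  20.6] op 0.504 F [-0.9  0.2  5. ]
t 8.82 tcp [610.1 -37.1  19.6] op 0.72 F [-0.2  0.5 -1.2]
t 9.63 tcp [610.4 -37.2 119.2] op 0.716 F [0.  0.2 0.1]
t 11.21 tcp [567.1 333.3 199.3] op 0.718 F [ 0.8 -0.2 -0.9]
```

View pics/w_pad.png

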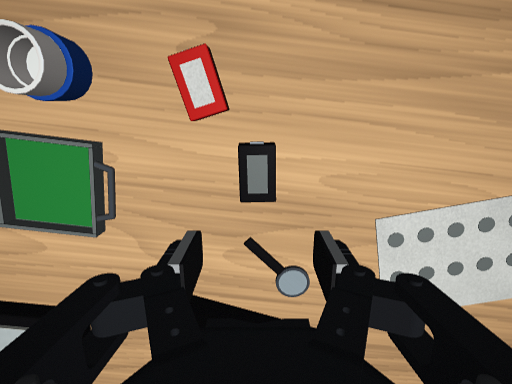

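View pics/w_jarp.png

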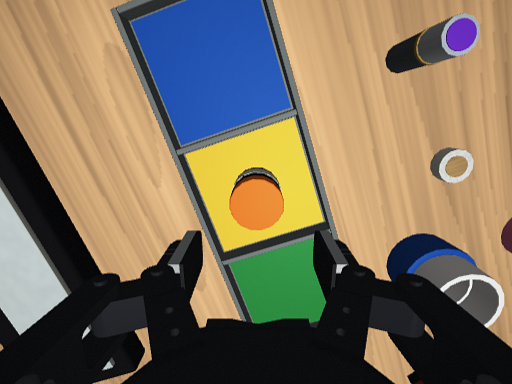

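The jar stands in the yellow bay at (257,200). In the other picture the black pad lies at (257,172), square to the gripper, with the magnifier handle behind it, its end at (247,240).

```bash
python3 - <<'E'
from h import *
m=imaging.camera_model('wrist'); i=cv2.imread('pics/w_pad.png')
roi=(225,130,290,215)
for n,lo,hi in (('dark',(0,0,0),(180,255,66)),('panel',(0,0,75),(180,60,150))):
  for A,u,v,c in blobs(i,lo,hi,150,roi)[:2]:
    b=cv2.minAreaRect(c); w=toz(m,cv2.boxPoints(b),26); l=[w[1]-w[0],w[2]-w[1]]
    print(n,int(A),cv2.boxPoints(b).round(0).tolist(),w.mean(0).round(1),[(np.linalg.norm(x).round(1),np.degrees(np.arctan2(x[1],x[0])).round(1)) for x in l])
print('handle',toz(m,[(247,240),(278,266)],3).round(0)); s=st(); print(s['orientation'])
E
python3 -c "
import cv2;i=cv2.imread('pics/w_pad.png')[120:220,200:310];cv2.imwrite('pics/w_padz.png',cv2.resize(i,None,fx=5,fy=5))"
```

```text
dark 2063 [[238.0, 143.0], [275.0, 143.0], [275.0, 201.0], [238.0, 201.0]] [564.3 330.4] [(np.float64(42.3), np.float64(96.4)), (np.float64(69.7), np.float64(7.5))]
panel 726 [[247.0, 155.0], [267.0, 155.0], [267.0, 193.0], [247.0, 193.0]] [566.1 331.1] [(np.float64(23.1), np.float64(96.4)), (np.float64(45.8), np.float64(7.0))]
handle [[663. 328.]
 [698. 376.]]
t 11.31 tcp [567.3 333.  199.5] op 0.722 F [ 0.   0.6 -0.3]
[-3.14119530e+00 -7.07821292e-04 -3.02970594e+00]
```

View pics/w_padz.png

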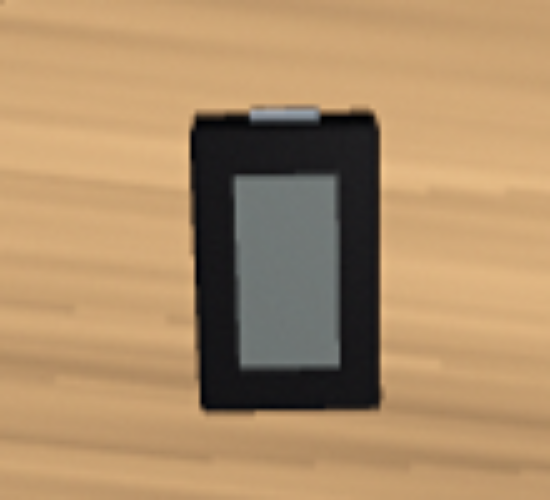

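Run:
```python
from h import *
# tool->camera constant; compute with current pose: pads at half-opening y, tip offset z
s=bot.get_state();W=imaging.camera_model('wrist');R=Ro.from_euler('xyz',s['orientation']).as_matrix()
for y in (22,30.6):
 for z in (0,-4,-8,-12):
  P=[s['tcp_pos']+R@np.array([x,yy,z]) for yy in(-y,y) for x in(-11,11)]
  print(y,z,proj(W,P).round(0).tolist())
i=cv2.imread('pics/w_jarl.png')[190:310,170:350];a=cv2.resize(i,None,fx=4,fy=4);cv2.imwrite('pics/j1.png',a)
i=cv2.imread('pics/w_pad.png')[190:310,150:370];a=cv2.resize(i,None,fx=3.6,fy=3.6);cv2.imwrite('pics/j2.png',a)
```

```text
22 0 [[222.0, 260.0], [221.0, 225.0], [297.0, 260.0], [299.0, 225.0]]
22 -4 [[221.0, 263.0], [220.0, 228.0], [298.0, 263.0], [300.0, 228.0]]
22 -8 [[220.0, 267.0], [219.0, 231.0], [299.0, 267.0], [301.0, 231.0]]
22 -12 [[219.0, 271.0], [218.0, 234.0], [300.0, 271.0], [302.0, 234.0]]
30.6 0 [[207.0, 260.0], [205.0, 225.0], [312.0, 260.0], [314.0, 225.0]]
30.6 -4 [[206.0, 263.0], [204.0, 228.0], [313.0, 263.0], [316.0, 228.0]]
30.6 -8 [[205.0, 267.0], [202.0, 231.0], [315.0, 267.0], [317.0, 231.0]]
30.6 -12 [[203.0, 271.0], [201.0, 234.0], [316.0, 271.0], [319.0, 234.0]]
```

View pics/j1.png

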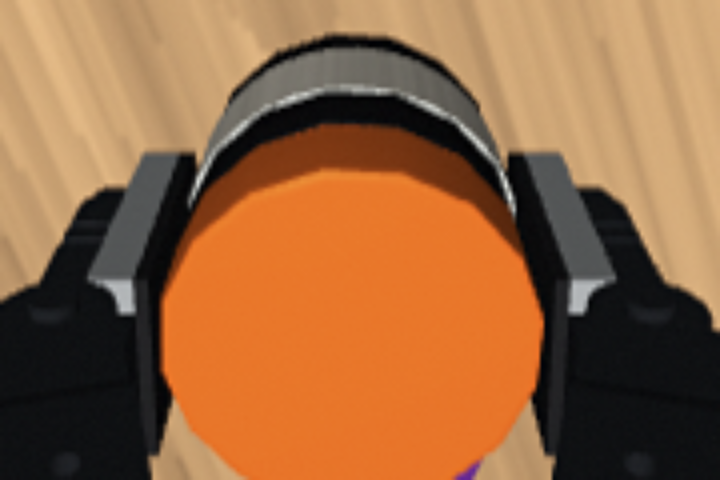

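View pics/j2.png

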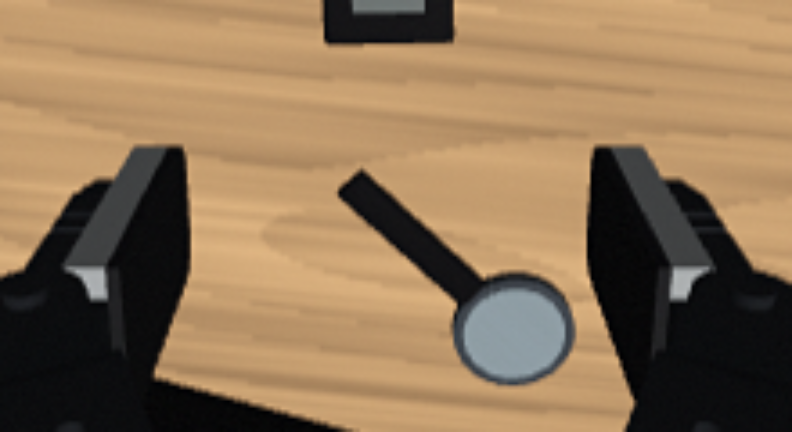

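Tip corners in the pictures show the tips sit about 4.5 mm back from the TCP at 44 mm opening, 8 mm at 62 mm and 13 mm fully open. Now I pick the black pad and place it.

Run:
```python
from h import *
yaw=0.115-PI
x,y=566.2,331.8
bot.grip(0.85)
bot.movel([x,y,50],rot=dn(yaw),max_speed=200)
print(bot.movel([x,y,2],max_speed=60,threshold=12)); st()
bot.grip(0.0,40); st()
bot.movel([x,y,110],max_speed=150); bot.dwell(.2); st(); shot('wrist','w_padl')
```

```text
False
t 13.43 tcp [566.5 332.    2.3] op 0.849 F [0.  0.7 0.5]
t 13.8 tcp [566.7 332.    2.7] op 0.508 F [ 0.3 -0.1  4. ]
t 14.87 tcp [565.4 331.5 108.6] op 0.504 F [ 0.3 -0.6 -1. ]
```

View pics/w_padl.png

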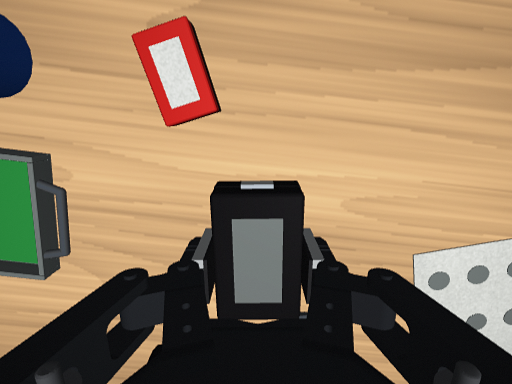

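The pad is held centred and level, with its grey panel up at (257,261). I'll place it in the blue bay.

Run:
```python
from h import *
b=pick_yaw([610,-152.3,110],-0.008); print(b[1],b[2].round(2))
bot.move_ptp([610,-152.3,115],dn(b[1])); st()
bot.movel([610,-152.3,22],max_speed=120)
print(bot.movel([610,-152.3,6.5],max_speed=25,threshold=6)); st()
bot.grip(0.68); st()
bot.movel([610,-152.3,130],max_speed=150); st(); shot('wrist','w_padp')
b=pick_yaw([475,96.5,210],0); print(b[1])
bot.grip(1.0)
bot.move_ptp([475,96.5,210],dn(b[1]));st(); m,i=shot('wrist','w_cup'); shot('top','t2')
```

```text
3.133592653589793 [-0.36  0.57 -0.14  0.87  0.   -0.35]
t 16.68 tcp [ 610.2 -151.1  115. ] op 0.508 F [ 1.  -1.3 -0.7]
True
t 18.14 tcp [ 609.9 -152.3    8.7] op 0.503 F [-1.3 -0.4  4.6]
t 18.43 tcp [ 608.9 -151.9    7.7] op 0.68 F [ 0.4 -0.4 -0.8]
t 19.4 tcp [ 609.3 -152.1  129. ] op 0.674 F [-0.1 -0.6 -0.5]
-3.141592653589793
t 20.98 tcp [475.8  95.9 209.9] op 1.001 F [-0.1  0.3 -0.4]
```

View pics/w_padp.png

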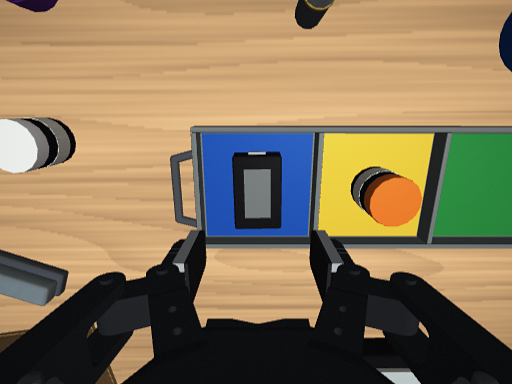

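View pics/w_cup.png

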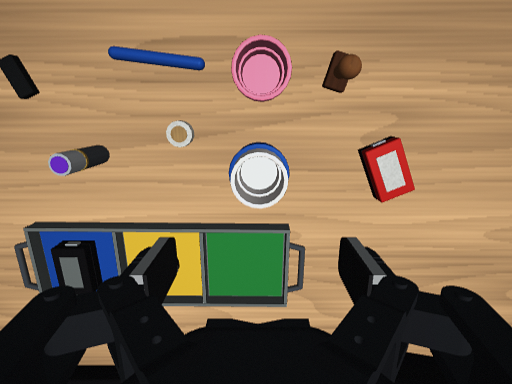

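The pad lies flat in the blue bay at (257,191), and the jar stands in the yellow one. The white rim is at (259,177), just between the jaws. I'll measure the rim.

Run:
```python
from h import *
from scipy.optimize import least_squares
m=imaging.camera_model('wrist'); i=cv2.imread('pics/w_cup.png'); T=imaging.camera_model('top'); it=cv2.imread('pics/t2.png')
def fit(w):
    f=lambda p:np.hypot(w[:,0]-p[0],w[:,1]-p[1])-p[2]
    return least_squares(f,[*w.mean(0),31],loss='soft_l1').x
h=cv2.cvtColor(i,cv2.COLOR_BGR2HSV); print(h[205,259],h[177,289-2],h[150,259],h[172,259])
for A,u,v,c in blobs(i,(0,0,150),(180,50,255),100,(220,135,300,215))[:1]:
    c=c[:,0]; hull=cv2.convexHull(c)[:,0]; low=c[c[:,1]>172]; print('rim all',int(A),fit(toz(m,hull,72)).round(1),'lower half',fit(toz(m,low,72)).round(1), c.min(0),c.max(0))
```

```text
[105   9 237] [ 70   3 241] [ 10  15 104] [ 90   3 234]
rim all 2486 [473.2  95.7  30.5] lower half [473.5  95.7  29.9] [230 152] [287 208]
```

Run:
```python
from h import *
x,y=474,96
bot.movel([x,y,85],max_speed=200)
print(bot.movel([x,y,36],max_speed=60,threshold=8)); st()
bot.grip(0.0,35); st()
bot.movel([x,y,60],max_speed=30); st()
shot('scene','s_cup')
bot.movel([x,y,150],max_speed=120); bot.dwell(.2); st(); shot('wrist','w_cupl'); shot('scene','s_cup2')
i=cv2.imread('pics/s_cup2.png')[90:250,190:400]; cv2.imwrite('pics/s_cup2z.png',cv2.resize(i,None,fx=3.5,fy=3.5))
```

```text
False
t 22.82 tcp [474.2  96.   36.2] op 1.002 F [-0.7 -1.2 -0.1]
t 23.18 tcp [474.4  96.1  36.7] op 0.708 F [-2.3 -1.   6. ]
t 24.12 tcp [473.8  96.   59.9] op 0.706 F [-0.4  0.2 -0.3]
t 25.27 tcp [473.4  95.9 149.2] op 0.708 F [ 0.3 -0.2 -0.6]
```

View pics/w_cupl.png

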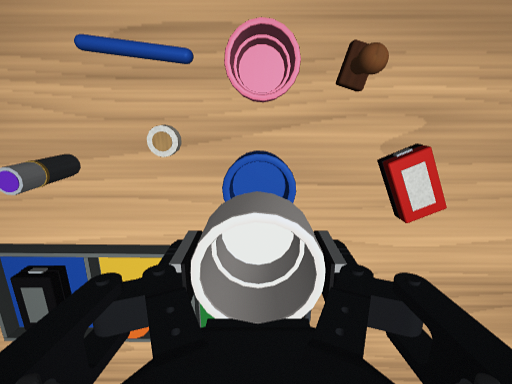

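View pics/s_cup2z.png

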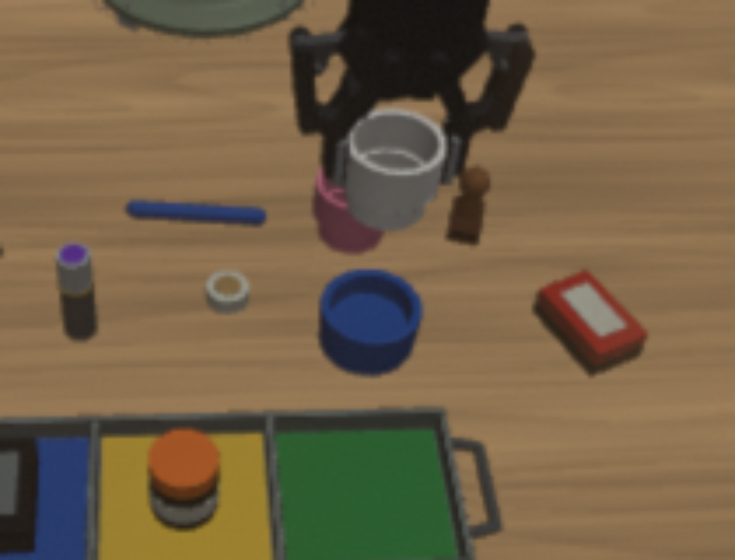

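The white cup hangs upright in the gripper and the blue cup has stayed on the table. I'll set it in the green bay and then look at both the cup and the torch.

Run:
```python
from h import *
b=pick_yaw([612,77.8,120],0); 
bot.movel([612,77.8,120],max_speed=150); st()
bot.movel([612,77.8,34],max_speed=120)
print(bot.movel([612,77.8,20],max_speed=25,threshold=6)); st()
bot.grip(1.0); st()
bot.movel([612,77.8,200],max_speed=150); st(); m,i=shot('wrist','w_cupp')
for A,u,v,c in blobs(i,(0,0,130),(180,50,255),100,(210,120,310,230))[:2]:
    w=toz(m,c[:,0],58);(cx,cy),r=cv2.minEnclosingCircle(np.float32(w));print('rim',int(A),u,v,w.mean(0),cx,cy,r)
b=pick_yaw([456,-107,230],0);print(b[1])
bot.move_ptp([456,-107,230],dn(b[1])); st(); m,i=shot('wrist','w_tor'); shot('top','t3')
for A,u,v,c in blobs(i,(122,80,80),(145,255,255),50)[:4]: print('lens',int(A),u,v,toz(m,(u,v),76))
```

```text
t 26.48 tcp [611.3  77.9 119.9] op 0.706 F [ 0.4  0.1 -0.7]
True
t 27.82 tcp [612.1  77.8  22.7] op 0.706 F [-0.5 -0.8  5.3]
t 28.2 tcp [611.3  77.8  21.7] op 1.003 F [-0.1 -0.4 -0.1]
t 29.53 tcp [611.3  77.8 199. ] op 0.997 F [ 0.6  0.  -0.3]
rim 2435 257.50140286046667 181.44433039074795 [610.56001916  76.47775339] 611.1495971679688 76.73834228515625 30.832969665527344
-3.141592653589793
t 30.54 tcp [ 456.8 -106.8  230. ] op 0.999 F [-0.   0.2 -0.9]
lens 987 60.545592705167174 151.70921985815602 [[ 426.53894353 -320.81779818]]
lens 181 257.2697974217311 177.78821362799263 [[ 455.34149296 -108.14580637]]
```

View pics/w_cupp.png

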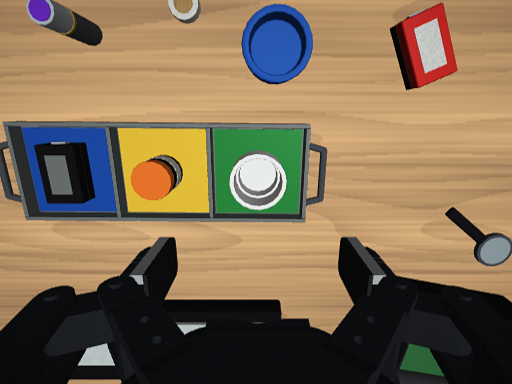

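View pics/w_tor.png

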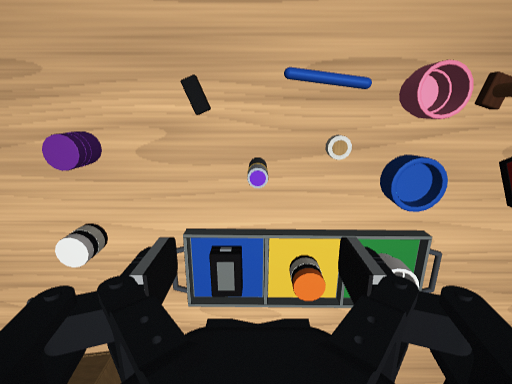

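The white cup stands upright in the green bay at about (612,77.5), seen at pixel (258,180). The torch lens at (257,178) is at about (455.5,-107.7). I'll grip the torch high and stand it in the cup.

Run:
```python
from h import *
x,y=455.7,-107.6
bot.grip(0.6)
bot.movel([x,y,100],max_speed=200)
print(bot.movel([x,y,50],max_speed=60,threshold=8)); st()
bot.grip(0.0,35); st()
bot.movel([x,y,180],max_speed=120); bot.dwell(.2); st(); shot('wrist','w_torl')
bot.movel([612,77.6,180],max_speed=150); bot.dwell(.2); st(); m,i=shot('wrist','w_tor2'); shot('scene','s_tor')
i=cv2.imread('pics/s_tor.png')[90:290,190:400]; cv2.imwrite('pics/s_torz.png',cv2.resize(i,None,fx=3,fy=3))
```

```text
False
t 32.86 tcp [ 456.  -107.7   50.2] op 0.6 F [-0.2  0.4  0.5]
t 33.22 tcp [ 456.  -107.7   50.4] op 0.269 F [-0.7 -0.5  2.9]
t 34.65 tcp [ 455.3 -107.5  179.4] op 0.263 F [ 0.5  0.2 -1.1]
t 36.67 tcp [611.9  77.2 180.2] op 0.266 F [ 0.   1.2 -0.8]
```

View pics/w_tor2.png

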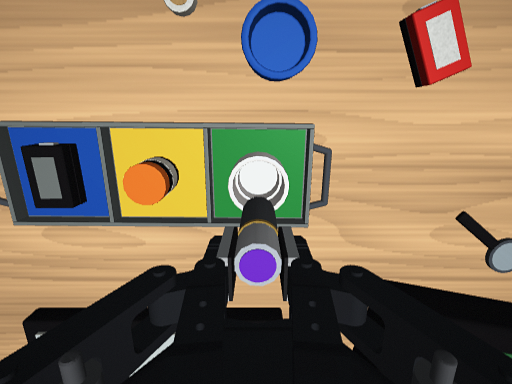

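View pics/s_torz.png

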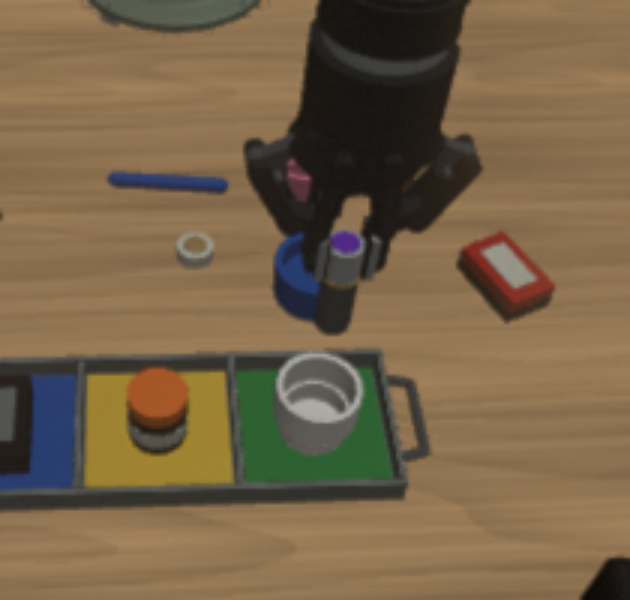

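Run:
```python
from h import *
S=imaging.camera_model('scene')
p=proj(S,[[612,77.4,206],[612,77.4,130]]); print((p-[190,90])*3)
W=imaging.camera_model('wrist'); print(proj(W,[[612,77.4,206],[612,77.4,130],[612,77.4,54]]).round(1))
i=cv2.imread('pics/w_tor2.png')
print([x[:3] for x in blobs(i,(122,80,80),(145,255,255),50)[:2]])
print(bot.movel([612,77.6,72],max_speed=100,threshold=10)); s=st()
print(bot.movel([612,77.6,58.5],max_speed=20,threshold=5)); st()
shot('wrist','w_torp0'); shot('scene','s_torp0')
i=cv2.imread('pics/s_torp0.png')[120:290,190:400]; cv2.imwrite('pics/s_torz0.png',cv2.resize(i,None,fx=3.5,fy=3.5))
```

```text
[[344.64973162 240.90522967]
 [329.5804414  320.61361735]]
[[260.4 267. ]
 [259.3 211.9]
 [258.7 185.7]]
[(938.0, 257.31130063965884, 265.39818763326224)]
False
t 38.0 tcp [612.6  77.6  72.7] op 0.269 F [-0.5  0.1 -0.2]
True
t 38.58 tcp [611.9  77.6  60.4] op 0.266 F [-0.5 -0.1  4.8]
```

View pics/s_torz0.png

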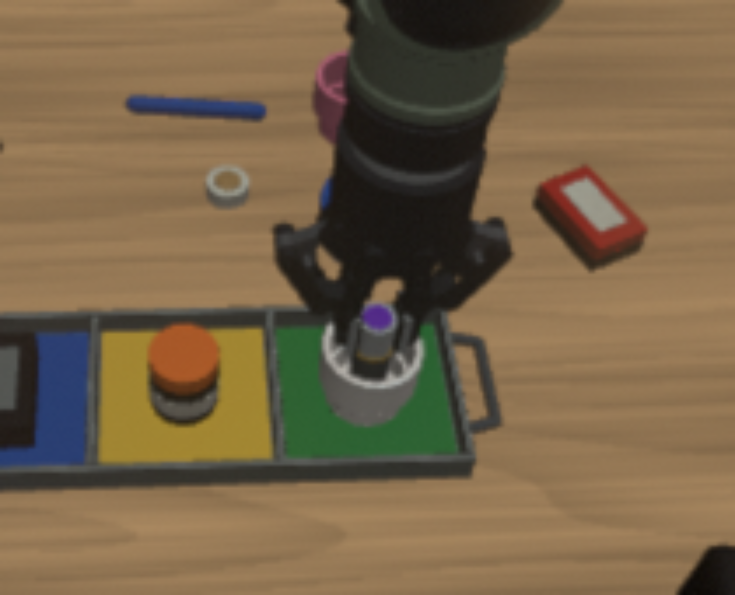

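The torch was vertical, and it touched at TCP z = 60.4, as expected for the cup floor. In the scene view it stands centred in the cup. I'll release and retreat.

Run:
```python
from h import *
bot.grip(0.4); st(); bot.grip(0.6)
bot.movel([612,77.6,80],max_speed=40); bot.movel([612,77.6,200],max_speed=150); st()
shot('wrist','w_end')
bot.move_ptp([450,-107,260],dn(PI)); bot.dwell(.5); st()
m,i=shot('top','t_end'); S,j=shot('scene','s_end')
cv2.imwrite('pics/s_endz.png',cv2.resize(j[110:300,60:440],None,fx=2.1,fy=2.1,interpolation=cv2.INTER_CUBIC))
for cam,mm,im in(('top',m,i),('scene',S,j)):
  for n,lo,hi,z,a in [('lens',(122,80,80),(145,255,255),86,12),('orange',(5,170,120),(14,255,255),56,60),('red',(0,150,80),(4,255,255),26,60)]:
    for A,u,v,c in blobs(im,lo,hi,a)[:3]: print(cam,n,int(A),round(u,1),round(v,1),toz(mm,(u,v),z)[0].round(1))
```

```text
t 38.95 tcp [610.8  77.6  59.2] op 0.4 F [-0.7 -0.6  0.4]
t 40.87 tcp [611.3  77.6 199. ] op 0.598 F [-0.9 -0.5 -1.2]
t 42.41 tcp [ 450.1 -106.8  259.9] op 0.6 F [-0.1  0.9 -1.1]
top lens 39 221.9 139.6 [612.6  78.7]
top orange 247 274.1 151.1 [609.4 -37.1]
top red 539 137.9 198.5 [473.4 255.8]
scene lens 138 115.4 165.4 [ 469.1 -320.8]
scene lens 35 297.7 210.2 [611.6  78.2]
scene orange 228 242.1 220.6 [612.3 -37. ]
scene red 85 356.2 179.7 [478.8 248.7]
```

View pics/w_end.png

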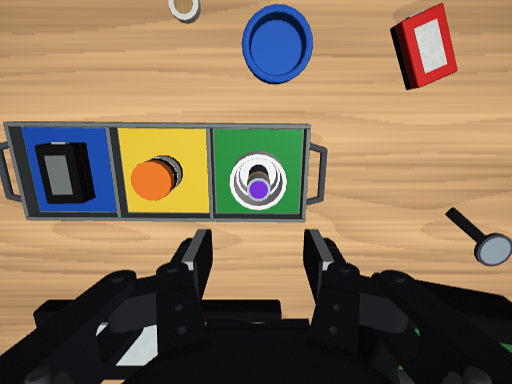

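View pics/s_endz.png

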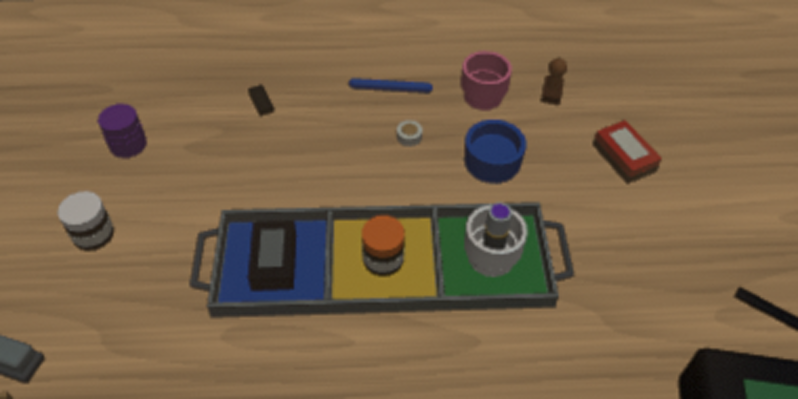

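View pics/t_end.png

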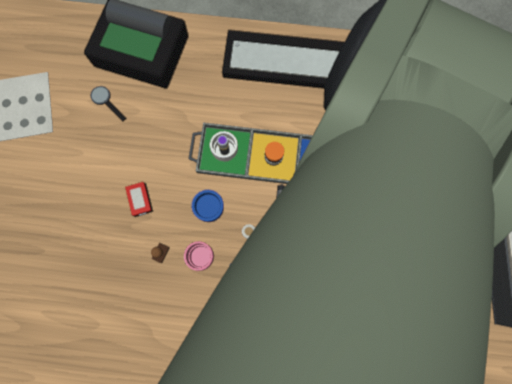

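The last pictures show the pad flat in the blue bay, the jar in the yellow bay, and the cup with the torch upright in it in the green bay. The look-alikes and the blue cup have not moved. I'm handing the job in.

Run:
```python
from h import *
bot.sign_off()
```

```text
the job is handed in; nothing more can be done
```

The caddy is packed and the job was handed in at about 42.5 s of the 134 s allowed.

- **Black ink pad:** it lies flat, lid up, in the blue bay.
- **Orange-lidded jar:** it stands in the yellow bay.
- **White cup:** I lifted it straight off the blue cup and stood it in the green bay.
- **Torch:** only after the cup was placed, I stood the torch in it, lens up. It touched down at the height expected for the cup floor.

**Last checks:** the top and scene cameras put the lens within about 1 mm of the green bay's centre line, so the torch is upright. Everything packed is released and the arm is clear. The highest force I read at the tool was about 6 N. The red pad, white-lidded jar, blue cup, pink cup and purple jar look unmoved. I measured only the red pad against its start position, and the top camera put it within 0.3 mm.

**Gaps and disagreements:** the arm hid the blue bay in the last top picture, so the pad there was confirmed from the scene and wrist views only. The scene camera placed the red pad about 9 mm away from where the top camera did, as it did before anything moved. I put that down to its partial colour mask.

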